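Put away salvaged hardware: chute to the yellow bin, relays into the drawer

TASK

Put away the parts salvaged from the opened unit: swing the flap of the sorting chute fully over so that it feeds the yellow bin, pour all the brass bushings from the scoop into the chute so that every one ends in the yellow bin, then swing the flap back upright and stand the empty scoop upright on the middle of its black mat. Also lay every relay module lying on the bench in the open drawer of the small cabinet and push the drawer fully shut. Leave the screwdriver, the tape roll and the black cap where they are.

Things in the scene. Friction and masses are not known exactly. Their poses are not given: they have to be found in the camera images.
- chute: Fixed sorting chute. Origin on the table under its middle, z up; exits along its own +y and -y. Open square hopper 124 x 124 mm inside, rim 211 mm up; clear side panels 4 mm thick at x = +-64 mm, y within +-115 mm. The orange flap is hinged on a ridge along x at y = 0, 130 mm up, from which two polished slides fall at 35 degrees to y = +-118 mm, each ending above a bin.
- hopper (a point): Centre of the hopper's mouth, 212 mm above the table, axes as the chute's.
- flap (a joint): Angle (rad) of the orange flap (85 mm tall) about the ridge along the chute's x. 0 = upright; positive: its top leans to the chute's -y and parts run out at +y; negative: leans to +y, parts run out at -y. Stops at +-0.72. Starts near upright, stays where put (friction 0.07 N m, under 1 N at the bar).
- flap_bar (a point): Middle of the flap's hand bar: black, round, 14 mm thick, 48 mm long along the chute's x, on a crank outside the clear panel at the chute's -x side. In the chute's frame it is at x = -106 mm, y = -85 mm x sin(angle), z = 130 mm + 85 mm x cos(angle): it turns with the flap, 85 mm from the hinge line, leaning the same way.
- yellow_bin: Yellow open bin, fixed, 130 (x) x 105 (y) x 45 mm tall, 5 mm walls and floor, under one of the chute's exits: centre at y = +166 or -166 mm in the chute's frame, axes as the chute's. Origin: centre of its underside. A like grey bin, where nothing belongs today, stands under the other exit.
- mat: Black rubber mat, fixed, 150 (x) x 130 (y) x 3 mm. Origin: centre of its underside, on the table.
- scoop: Loose steel scoop, 0.2 kg. Floor 100 (x) x 76 (y) x 3 mm, 30 mm walls at +x and both y sides, open at its -x end, where parts slide out if it is tipped. A bridge over x = 0 carries a blue upright grip plate 12 (x) x 40 (y) mm, 76 to 110 mm above the origin; the bridge is 12 mm thick in x too. Origin: centre of underside, z up. Starts near the mat's middle.
- scoop_lip (a point): Middle of the scoop's open edge, at x = -50 mm, z = 0 of the scoop.
- cab_drawer0 (a joint): How far the cabinet's drawer is open (m): 0 = shut, 0.15 = the stop. It starts 0.11 to 0.14 open and takes about 1 N to move. It slides out along the cabinet's -x.
- drawer_floor (a point): Centre of the drawer's inner floor, 23 mm above the table, moves with it; -x is the way it opens. Inside 175 (x) x 198 (y) mm, rim 56 mm above. Front panel's face at x = -108 mm; bar handle along y, 120 mm long, at x = -143 mm, z = 40 mm: push bar or panel to +x to shut. Open by q (m), what is at x < q - 0.094 m is clear of the 100 mm high cabinet.
- bushing0: Brass bushing, 16 mm diameter, 14 mm tall, 25 g, lying loose in the scoop at the start; origin: centre of its underside, z along its axis. 3 to 5 of the five are present.
- bushing1: Brass bushing, 16 mm diameter, 14 mm tall, 25 g, lying loose in the scoop at the start; origin: centre of its underside, z along its axis. 3 to 5 of the five are present.
- bushing2: Brass bushing, 16 mm diameter, 14 mm tall, 25 g, lying loose in the scoop at the start; origin: centre of its underside, z along its axis. 3 to 5 of the five are present.
- bushing3: Brass bushing, 16 mm diameter, 14 mm tall, 25 g, lying loose in the scoop at the start; origin: centre of its underside, z along its axis. 3 to 5 of the five are present.
- bushing4: Brass bushing, 16 mm diameter, 14 mm tall, 25 g, lying loose in the scoop at the start; origin: centre of its underside, z along its axis. 3 to 5 of the five are present.
- relay0: Relay module, white with green base and top patch, 50 (x) x 28 (y) x 30 mm tall, 60 g, on the bench; origin: centre of its underside. 2 or 3 of the three are present.
- relay1: Relay module, white with green base and top patch, 50 (x) x 28 (y) x 30 mm tall, 60 g, on the bench; origin: centre of its underside. 2 or 3 of the three are present.
- relay2: Relay module, white with green base and top patch, 50 (x) x 28 (y) x 30 mm tall, 60 g, on the bench; origin: centre of its underside. 2 or 3 of the three are present.
- driver: Bystander, not to be moved: red screwdriver, 200 mm long; origin: its middle at its underside.
- tape: Bystander, not to be moved: black tape roll, 68 mm diameter, on the cabinet; origin: its middle at its underside.
- cap: Bystander, not to be moved: black cap, 48 mm diameter, 20 mm tall; origin: its middle at its underside.
There are look-alikes about, which are no part of the job. What is shaped like the relay1 but blue is not meant.

How it is judged:
By the outcome, as a careful person would: the job done as asked, in the order asked, and still so for the second after the job is handed in, with the robot touching nothing.
Of bushing0, bushing1, bushing2, bushing3, bushing4 only 3 to 5 are there at a start; the rules pass over those that are not, and their reading is None.
Of relay0, relay1, relay2 only 2 to 3 are there at a start; the rules pass over those that are not, and their reading is None.
At some moment in a run one of relay0, relay1, relay2 may be knocked a few centimetres aside while the robot is not near it.
It also fails if it takes over 192 s, if anything falls off the work surface, if the arm or the gripper's body presses on something with over 40 N, if the wrist force passes 120 N, or if a joint passes its speed limit or range.

ROBOT

A 6-joint arm with a two-finger parallel gripper is mounted at the origin on the work surface. World frame = base frame: x ahead of the robot, y to its left, z up, the work surface at z = 0. Lengths are in m, angles in rad, forces in N, time in s.
With the tool pointing down it reaches from about 0.35 to 0.775 m from the base axis. Payload 5.5 kg.
Tool frame: the origin (TCP) lies at the very end of the fingers, on their centre line; the grasp point (between the pads) lies 19 mm behind it; z points along the fingers, y is the line along which they close (so a half turn about z gives the same grasp; the last joint's range is limited). The gripper opens to 85 mm and grips with 20 to 120 N. Pads are 22 mm wide; open, the fingers measure 114 mm over their backs; the gripper's body (76 mm by 85 mm) begins 54 mm behind the grasp point. The pads swing forward as they close: fully open they stand 13 mm farther back than shut.
Start: joints at [-0.14, 0.313, 0.046, 1.304, 0, 1.431], TCP at [0.575, -0, 0.231] pointing down, gripper open.
Joint ranges: [-2.76, 2.76], [-0.86, 1.69], [-1.03, 1.26], [-2.2, 2.34], [-1.47, 1.5], [-3.14, 3.14]. Speed limits (rad/s): [2.57, 2.57, 3.14, 3.14, 3.14, 3.14].

INTERFACE

Orientations are given as a rotation vector (axis times angle).
In Python, from bench import status, snapshot, get_calibration, env gives the robot as it stands. The module is installed in compiled form; this text tells all that it offers.
- The arm moves only by the shell command python3 -m inch 'ROWS' [OPENING]. ROWS is JSON, a list of rows, each a list of 2 entries, a list of its own where there are three numbers: the shift along the tool's x, y, z in m, then the turn about the tool's z in rad. A call has 1 to 12 rows; each row is the pose to reach, as a shift and turn from the pose commanded when the call began, along the tool's axes at that moment; what a row does not reach only later rows make up. A row lasts 1/12 s, in which the tool goes at most 41.7 mm and 7.16 degrees, less where a joint would pass 70% of its speed; a pose out of reach is approached as far as the arm can. A call with a gripper value outside its range is refused whole. OPENING is the finger opening in m, from 0 to 0.0854, set as the call begins (- or left out, the last holds). The fingers move at their own pace and stop on an object; the grip force is fixed at half the most. Time passes only in rows, so rows that repeat a pose let the fingers close. It gives the time, the measured TCP pose, the force, the opening and the grip force at its end, in the units of the state.
- status.observe(): the state, without advancing time (a new reading comes with each control period).
- snapshot(name): name is "scene" or "side" or "wrist"; returns the picture (480x640x3 uint8, blue, green, red); there is no depth.
- get_calibration(name): a dict with "mtx" (3x3 intrinsics, pixels), "D" ([k1, k2, p1, p2, k3] as OpenCV has them; the pictures are not rectified), "extrinsics" (4x4, takes a point from camera to world coordinates). Camera axes: x right, y up, looking along -z (the intrinsics and any distortion apply to the point x, -y, -z); pixel columns grow to the right and rows downward; lengths in m; the calibration is good to about 2 mm. A picture is of the moment at which its call begins: read the wrist's pose just before it. get_calibration takes no time and is no camera call; for the wrist camera it gives the pose at the moment of the call.
- env.sign_off(): hands the job in; it is judged then, once.
The state is a dict: "time_s": time; "qpos": joint angles; "qd": joint speeds; "joint_torque": joint torques, N m; "tool_pos": TCP position; "ee_rot": TCP orientation; "force": force on the tool from outside, world axes, zero at the start; "wrist_torque": the same for the moment, N m; "gripper_width": finger opening in m; "gripper_force": force on a finger pad.
Only numpy, scipy, OpenCV 4.12 (cv2) and the standard library are available. Lean on these libraries where they do the work, as an engineer would, in place of code of your own. Each camera call takes 0.05 s, during which the arm holds its last target. There are 200 camera calls.

## Working session

There is one attempt and no reset: what is moved stays moved. The work goes in short steps, Python scripts to look and compute and a shell command to move; the robot and the scene stay as the last step left them, time stands still between calls to the robot, and variables do not carry over. Pictures are saved under pics/ and viewed, at most 14 in all, crops included, and the job is handed in when it is done.

```bash
mkdir -p pics; ls
cat > h.py <<'E'
import numpy as np, cv2
from bench import status, snapshot, get_calibration, env
def snap(n,f=None):
    c=get_calibration(n); im=snapshot(n)
    if f: cv2.imwrite('pics/'+f,im)
    return im,c
def ray(c,uv):
    K=np.array(c['mtx'],float);D=np.array(c['D'],float);T=np.array(c['extrinsics'],float)
    p=cv2.undistortPoints(np.array(uv,float).reshape(-1,1,2),K,D).reshape(-1,2)
    d=np.c_[p[:,0],-p[:,1],-np.ones(len(p))]@T[:3,:3].T
    return T[:3,3],d
def onz(c,uv,z):
    o,d=ray(c,uv); t=(z-o[2])/d[:,2]; return o+t[:,None]*d
def proj(c,P):
    T=np.linalg.inv(np.array(c['extrinsics'],float)); q=np.atleast_2d(P)@T[:3,:3].T+T[:3,3]
    q=q*[1,-1,-1]
    return cv2.projectPoints(q,np.zeros(3),np.zeros(3),np.array(c['mtx'],float),np.array(c['D'],float))[0].reshape(-1,2)
E
python3 - <<'E'
from h import *
for n in ('scene','side','wrist'):
    im,c=snap(n,n+'0.png'); print(n,np.round(c['extrinsics'],3).tolist(),np.round(c['mtx'],0).tolist())
s=status.observe(); print(s['time_s'],s['tool_pos'],s['ee_rot'])
E
```

```text
pics
scene [[-0.686, -0.63, 0.364, 0.952], [0.728, -0.599, 0.334, 0.304], [0.007, 0.494, 0.869, 0.96], [0.0, 0.0, 0.0, 1.0]] [[480.0, 0.0, 322.0], [0.0, 480.0, 235.0], [0.0, 0.0, 1.0]]
side [[0.681, 0.543, -0.491, 0.036], [-0.732, 0.509, -0.452, -0.512], [0.005, 0.668, 0.744, 0.983], [0.0, 0.0, 0.0, 1.0]] [[481.0, 0.0, 322.0], [0.0, 481.0, 236.0], [0.0, 0.0, 1.0]]
wrist [[1.0, -0.0, 0.0, 0.575], [-0.0, 0.962, 0.272, 0.069], [-0.0, -0.272, 0.962, 0.374], [0.0, 0.0, 0.0, 1.0]] [[337.0, 0.0, 318.0], [0.0, 337.0, 237.0], [0.0, 0.0, 1.0]]
0.15 [5.74611205e-01 4.06212931e-05 2.30594861e-01] [-2.22066237e+00 -2.22059448e+00  1.31224692e-03]
```

View pics/scene0.png

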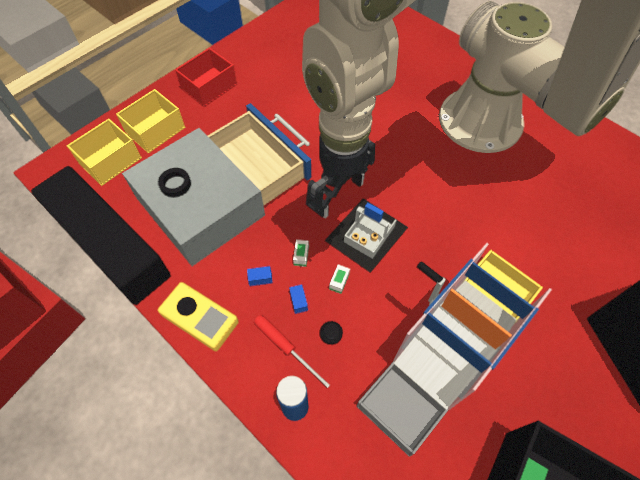

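View pics/side0.png

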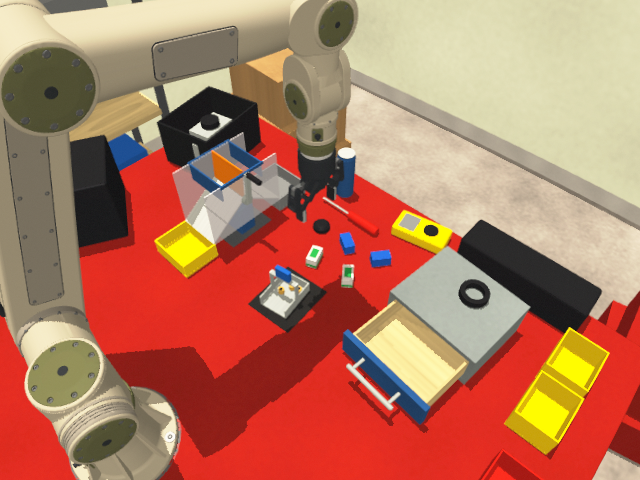

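Candidates for relays (scene): white/green at (301,252) and (340,278). Blue look-alikes are at (259,275) and (298,298), and there is a green patch in the black box at (535,470). The chute's yellow bin is at (510,280), grey bin at (400,405), flap bar at (430,270), and the look-alike yellow bins are at (105,150) and (150,120). I'll check with a close crop.

Run:
```python
from h import *
a=cv2.imread('pics/scene0.png'); 
A=cv2.resize(a[230:460,350:560],None,fx=2.6,fy=2.6,interpolation=cv2.INTER_CUBIC)
cv2.imwrite('pics/c1.png',A)
w=cv2.imread('pics/wrist0.png'); cv2.imwrite('pics/c2.png',w)
```

```text
(no output)
```

View pics/c1.png

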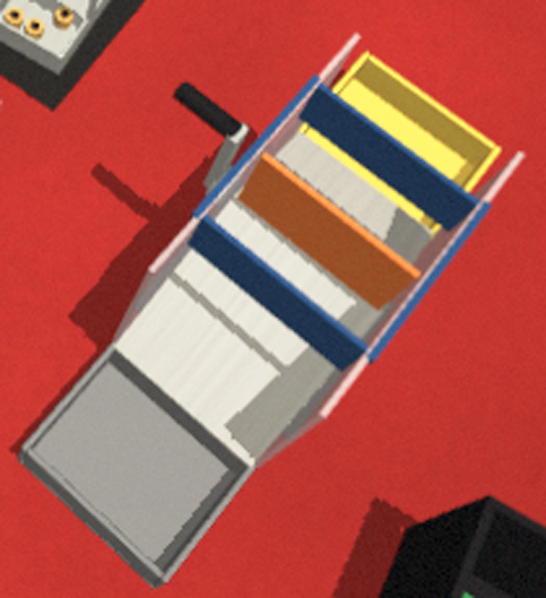

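View pics/c2.png

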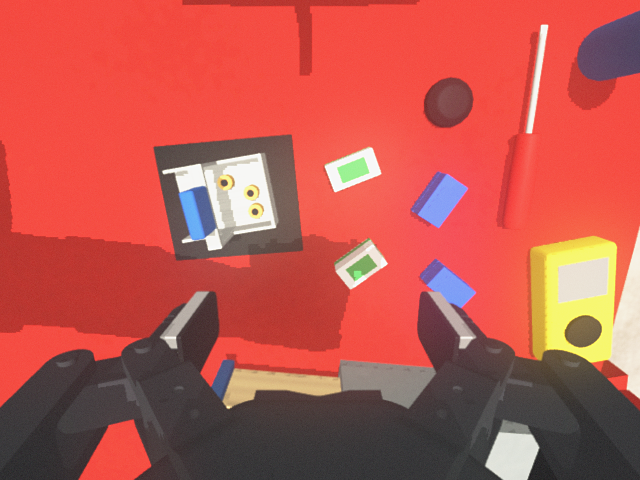

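Run:
```python
from h import *
s0={'scene':get_calibration('scene'),'side':get_calibration('side')}
c=s0['scene']; f=lambda P:np.array(P)/2.6+[350,230]
r=onz(c,f([(318,78),(487,205),(370,358),(197,213)]),.211); print('rim',r.round(4).tolist(), r.mean(0))
print('ybin rim',onz(c,f([(367,55),(499,150)]),.045).round(4).tolist())
g=onz(c,f([(115,350),(252,465),(163,583),(22,456)]),.045); print('grey',g.round(4).tolist(),g.mean(0))
d=g.mean(0)-r.mean(0); print('dir to grey',d,np.degrees(np.arctan2(d[1],d[0])))
w=get_calibration('wrist')
m=onz(w,[(155,148),(291,135),(302,249),(178,260)],.003); print('mat',m.round(4).tolist(),m.mean(0))
im=cv2.imread('pics/wrist0.png')
hsv=cv2.cvtColor(im,cv2.COLOR_BGR2HSV)
mk=((hsv[...,0]>45)&(hsv[...,0]<80)&(hsv[...,1]>90)).astype(np.uint8)
cs,_=cv2.findContours(mk,0,2)
for k in cs:
    if cv2.contourArea(k)>50:
        rr=cv2.minAreaRect(k); b=onz(w,cv2.boxPoints(rr),.03); print('green',rr,b.mean(0).round(4),[ (np.linalg.norm(b[i]-b[(i+1)%4]).round(3),np.degrees(np.arctan2(*(b[(i+1)%4]-b[i])[[1,0]])).round(1)) for i in (0,1)])
A=cv2.resize(im[120:275,140:320],None,fx=4,fy=3.8,interpolation=cv2.INTER_CUBIC)
cv2.imwrite('pics/c3.png',A)
# drawer corners in scene
print(onz(c,[(246,108),(310,180)],.079).round(3).tolist(), 'handle',onz(c,[(274,119),(306,146)],.063).round(3).tolist())
```

```text
rim [[0.4933, 0.2417, 0.211], [0.4942, 0.3726, 0.211], [0.6282, 0.3722, 0.211], [0.6262, 0.2406, 0.211]] [0.56044516 0.3067683  0.211     ]
ybin rim [[0.3455, 0.2453, 0.045], [0.345, 0.3703, 0.045]]
grey [[0.6801, 0.2472, 0.045], [0.6768, 0.3684, 0.045], [0.7798, 0.3699, 0.045], [0.783, 0.2467, 0.045]] [0.72994858 0.30805099 0.045     ]
dir to grey [ 0.16950343  0.00128269 -0.166     ] 0.4335671702738391
mat [[0.4005, 0.0638, 0.003], [0.5464, 0.0767, 0.003], [0.5565, -0.0495, 0.003], [0.4111, -0.0631, 0.003]] [0.47860903 0.00698709 0.003     ]
green ((361.2373352050781, 267.3285827636719), (14.412076950073242, 26.211963653564453), 54.1623420715332) [ 0.6219 -0.0619  0.03  ] [(np.float64(0.029), np.float64(38.1)), (np.float64(0.017), np.float64(-54.0))]
green ((352.8793029785156, 169.9482879638672), (16.155494689941406, 28.411386489868164), 68.19859313964844) [0.6099 0.0424 0.03  ] [(np.float64(0.028), np.float64(21.6)), (np.float64(0.016), np.float64(-66.0))]
[[0.448, -0.42, 0.079], [0.497, -0.152, 0.079]] handle [[0.416, -0.355, 0.063], [0.423, -0.237, 0.063]]
```

View pics/c3.png

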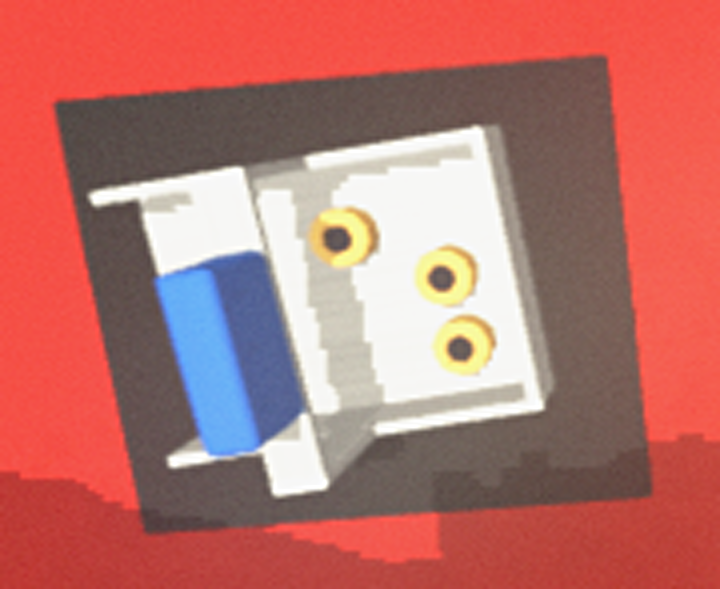

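Wrist crop shows three bushings in the scoop and an open end towards the robot (left). The two white/green relays are at wrist px (353,170) and (361,265).

```bash
python3 - <<'E'
from h import *
c=get_calibration('scene');w=get_calibration('wrist');sd=get_calibration('side')
print('bar',onz(c,[np.array(p)/2.6+[350,230] for p in [(178,90),(243,130)]],.215).round(4).tolist(),onz(sd,[(245,173),(260,183)],.215).round(3).tolist())
f=lambda P:np.array(P)/[4,3.8]+[140,120]
k=onz(w,f([(478,128),(543,407),(92,197),(170,465)]),.033);print('scoop walls',k.round(4).tolist())
a=k[0]-k[2];b=k[1]-k[3];e=k[0]-k[1];print([np.degrees(np.arctan2(v[1],v[0])).round(1) for v in(a,b,e)],np.linalg.norm(a),np.linalg.norm(b),np.linalg.norm(e),k.mean(0))
p=onz(w,f([(157,277),(212,268),(258,450),(208,455)]),.113);print('plate',p.round(4).tolist(),p.mean(0))
# mat
v=onz(w,[(155,148),(291,135),(302,249),(178,260)],.003);d=v[1]-v[0]+v[2]-v[3];print('mat yaw',np.degrees(np.arctan2(d[1],d[0])))
# drawer: side view pixels front panel top corners
print('panel',onz(sd,[(345,333),(428,408)],.079).round(3).tolist(),'handle',onz(sd,[(350,368),(393,405)],.063).round(3).tolist())
print('cab top',onz(sd,[(390,290),(447,248),(529,307),(465,376)],.1).round(3).tolist(), onz(c,[(125,178),(201,129),(263,208),(190,262)],.1).round(3).tolist())
E
python3 -m inch '[[[0,0,-0.04],0],[[0.04,0,-0.04],0],[[0.08,-0.005,-0.04],0],[[0.12,-0.01,-0.04],0],[[0.16,-0.0126,-0.04],0],[[0.2,-0.0126,-0.04],0],[[0.2,-0.0126,-0.04],0],[[0.2,-0.0126,-0.04],0]]' 0.085
```

```text
bar [[0.5675, 0.1793, 0.215], [0.5613, 0.228, 0.215]] [[0.566, 0.233, 0.215], [0.567, 0.179, 0.215]]
scoop walls [[0.5173, 0.0585, 0.033], [0.5309, -0.016, 0.033], [0.4197, 0.0411, 0.033], [0.4314, -0.0326, 0.033]]
[np.float64(10.1), np.float64(9.5), np.float64(100.3)] 0.0991860595613909 0.10085303979670467 0.07567165212208272 [0.47480657 0.01276766 0.033     ]
plate [[0.4668, 0.0315, 0.113], [0.4777, 0.0333, 0.113], [0.4832, -0.0053, 0.113], [0.4729, -0.0065, 0.113]] [0.47516488 0.01326342 0.113     ]
mat yaw 5.177221754990446
panel [[0.462, -0.189, 0.079], [0.445, -0.418, 0.079]] handle [[0.414, -0.246, 0.063], [0.411, -0.361, 0.063]]
cab top [[0.605, -0.198, 0.1], [0.799, -0.224, 0.1], [0.779, -0.457, 0.1], [0.54, -0.438, 0.1]] [[0.785, -0.441, 0.1], [0.578, -0.43, 0.1], [0.629, -0.162, 0.1], [0.818, -0.174, 0.1]]
time_s: 0.82
tool_pos: [0.5618, 0.2021, 0.2707]
ee_rot: [-2.216, -2.226, 0.001]
force: [0.3, 0.1, -0.1]
gripper_width: 0.0852
gripper_force: 0.0
```

```bash
python3 -m inch '[[[0,0.003,0.03],0],[[0,0.003,0.06],0],[[0,0.003,0.075],0],[[0,0.003,0.075],0],[[0,0.003,0.075],0]]' 0.085
python3 -m inch '[[[0,0,0],0],[[0,0,0],0],[[0,0,0],0],[[0,0,0],0],[[0,0,0],0],[[0,0,0],0],[[0,0,0],0],[[0,0,0],0]]' 0.005
python3 - <<'E'
from h import *
im,c=snap('scene'); a=cv2.resize(im[200:400,350:580],None,fx=2.6,fy=2.6); cv2.imwrite('pics/f1.png',a)
E
```

```text
time_s: 1.23
tool_pos: [0.5649, 0.1985, 0.1956]
ee_rot: [-2.223, -2.219, 0.003]
force: [0.5, 0.6, 0.4]
gripper_width: 0.0846
gripper_force: 0.0
time_s: 1.9
tool_pos: [0.5658, 0.2, 0.197]
ee_rot: [2.221, 2.221, 0.001]
force: [-0.2, 0.1, 3.4]
gripper_width: 0.0121
gripper_force: 58.4
```

View pics/f1.png

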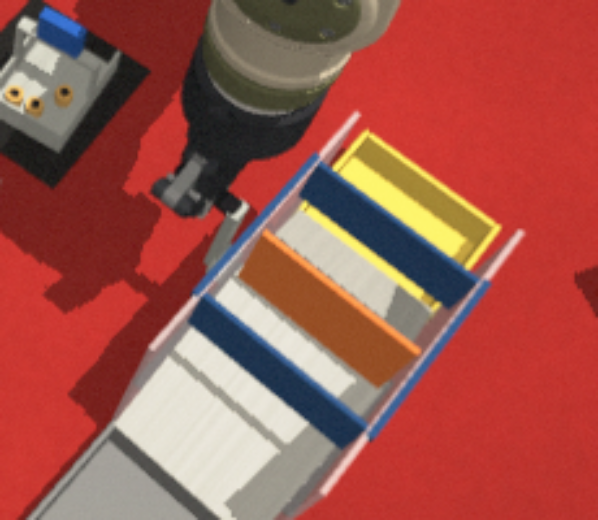

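The gripper holds the black bar at crop (225,205). Now I swing the flap to world +x (positive angle) so it feeds the yellow bin at -x.

```bash
python3 -m inch '[[[0,0.008,0.001],0],[[0,0.017,0.0025],0],[[0,0.027,0.006],0],[[0,0.037,0.0105],0],[[0,0.045,0.0155],0],[[0,0.051,0.020],0],[[0,0.055,0.023],0],[[0,0.055,0.023],0],[[0,0.055,0.023],0]]'
python3 - <<'E'
from h import *
im,c=snap('scene'); a=cv2.resize(im[200:400,350:580],None,fx=2.6,fy=2.6); cv2.imwrite('pics/f2.png',a)
E
```

```text
time_s: 2.7
tool_pos: [0.6172, 0.2, 0.175]
ee_rot: [-2.218, -2.22, 0.006]
force: [-16.9, -1.5, 20.4]
gripper_width: 0.012
gripper_force: 62.0
```

View pics/f2.png

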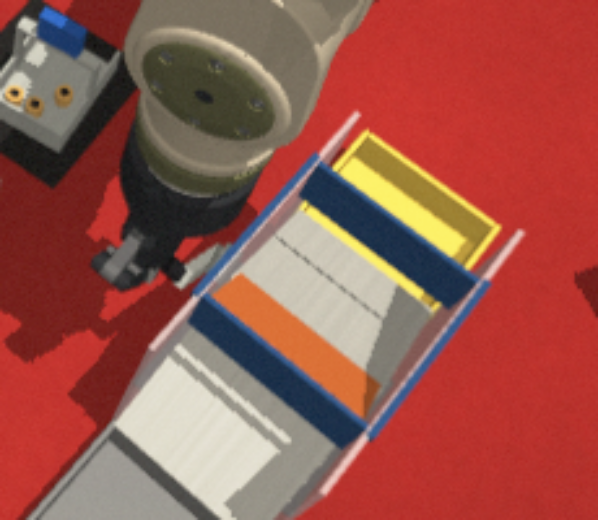

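The flap now leans over the +x side, against its stop (forces confirm). Next: release, rise and go to the scoop.

```bash
python3 -m inch '[[[0,-0.003,-0.002],0],[[0,-0.003,-0.002],0],[[0,-0.003,-0.002],0],[[0,-0.003,-0.002],0],[[0,-0.003,-0.03],0],[[0,-0.003,-0.07],0],[[0,-0.003,-0.11],0]]' 0.085
python3 -m inch '[[[-0.02,-0.015,0],-0.11],[[-0.05,-0.035,0],-0.22],[[-0.08,-0.06,0],-0.33],[[-0.11,-0.08,0],-0.44],[[-0.14,-0.105,0],-0.55],[[-0.16,-0.12,0],-0.66],[[-0.18,-0.135,0],-0.77],[[-0.187,-0.142,0],-0.87],[[-0.187,-0.142,0],-0.87]]'
python3 -m inch '[[[0,0,0],-0.12],[[0,0,0],-0.24],[[0,0,0],-0.36],[[0,0,0],-0.48],[[0,0,0],-0.6],[[0,0,0],-0.72],[[0,0,0],-0.84],[[0,0,0],-0.872],[[0,0,0],-0.872],[[0,0,0],-0.872]]'
python3 - <<'E'
from h import *
from scipy.spatial.transform import Rotation as R
s=status.observe(); print(s['tool_pos'],s['qpos'],np.round(R.from_rotvec(s['ee_rot']).as_matrix(),3).tolist())
im,w=snap('wrist','w2.png')
hsv=cv2.cvtColor(im,cv2.COLOR_BGR2HSV)
mk=((hsv[...,0]>98)&(hsv[...,0]<125)&(hsv[...,1]>120)&(hsv[...,2]>90)).astype(np.uint8)
for k in cv2.findContours(mk,0,2)[0]:
    if cv2.contourArea(k)>60: rr=cv2.minAreaRect(k); b=onz(w,cv2.boxPoints(rr),.113); print(cv2.contourArea(k),rr,b.round(4).tolist(),b.mean(0))
E
```

```text
time_s: 3.33
tool_pos: [0.617, 0.1997, 0.2823]
ee_rot: [-2.22, -2.22, 0.005]
force: [1.5, -0.1, 0.9]
gripper_width: 0.0851
gripper_force: 0.0
time_s: 4.08
tool_pos: [0.4746, 0.0113, 0.2834]
ee_rot: [1.079, 2.95, -0.001]
force: [-0.2, 0.9, -0.5]
gripper_width: 0.085
gripper_force: 0.0
time_s: 4.92
tool_pos: [0.4761, 0.0133, 0.283]
ee_rot: [-0.265, 3.13, 0.0]
force: [-0.7, 0.1, 0.2]
gripper_width: 0.0849
gripper_force: 0.0
[0.47612909 0.01330887 0.282962  ] [-1.40868662e-01  1.10221417e-01 -8.49979126e-02  1.37557020e+00
  9.02627199e-05 -3.09727748e-01] [[-0.986, -0.168, 0.0], [-0.168, 0.986, 0.0], [-0.0, 0.0, -1.0]]
575.5 ((288.0400085449219, 362.780029296875), (35.79999923706055, 18.0), 36.869895935058594) [[0.6398, -0.0127, 0.113], [0.6201, -0.0037, 0.113], [0.6415, 0.0307, 0.113], [0.6619, 0.022, 0.113]] [0.64081709 0.00906863 0.113     ]
581.5 ((215.2540740966797, 362.70489501953125), (22.66252899169922, 35.08210754394531), 50.194427490234375) [[0.6613, -0.0912, 0.113], [0.6281, -0.0646, 0.113], [0.647, -0.0472, 0.113], [0.6812, -0.0738, 0.113]] [ 0.65439329 -0.06920688  0.113     ]
307.0 ((612.8941040039062, 342.87744140625), (20.786489486694336, 60.248619079589844), 42.82525634765625) [[0.5821, 0.3288, 0.113], [0.5237, 0.3515, 0.113], [0.537, 0.3756, 0.113], [0.5968, 0.3534, 0.113]] [0.55988996 0.35234924 0.113     ]
393.0 ((318.0, 215.5), (11.0, 40.0), 90.0) [[0.4723, -0.006, 0.113], [0.466, 0.0313, 0.113], [0.4765, 0.0332, 0.113], [0.4829, -0.0044, 0.113]] [0.47442932 0.01353513 0.113     ]
1630.0 ((59.69874954223633, 149.62464904785156), (127.0394058227539, 14.609963417053223), 14.995079040527344) [[0.4542, -0.2872, 0.113], [0.441, -0.2827, 0.113], [0.4522, -0.171, 0.113], [0.4657, -0.1743, 0.113]] [ 0.45326408 -0.22881974  0.113     ]
```

View pics/w2.png

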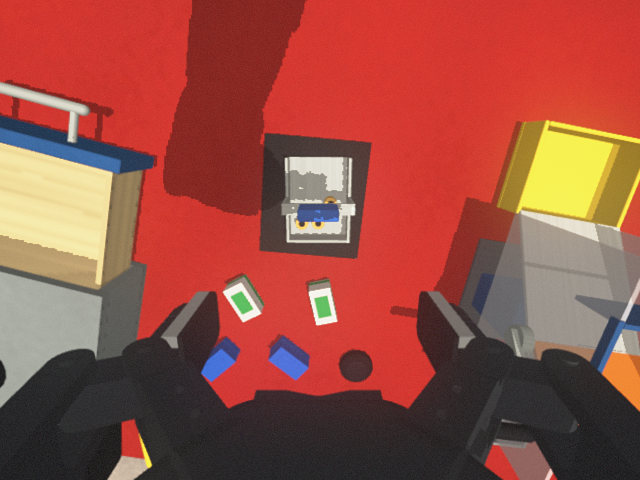

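The picture shows the scoop square in the view (blue plate at (318,212)) and three bushings by (330,201), (302,224) and (318,224). Descend and grip the plate on its 40 mm ends with just the fingertips, so the scoop can pivot in the pads.

```bash
python3 -m inch '[[[0.0016,0,0.04],0],[[0.0016,0,0.08],0],[[0.0016,0,0.12],0],[[0.0016,0,0.15],0],[[0.0016,0,0.18],0],[[0.0016,0,0.197],0],[[0.0016,0,0.199],0],[[0.0016,0,0.199],0]]'
python3 -m inch '[[[0,0,0],0],[[0,0,0],0],[[0,0,0],0],[[0,0,0],0],[[0,0,0],0],[[0,0,0],0]]' 0.03
python3 -m inch '[[[0,0,-0.01],0],[[0,0,-0.02],0],[[0,0,-0.03],0],[[0,0,-0.03],0]]'
python3 - <<'E'
from h import *
im,c=snap('scene');i2,_=snap('side'); a=np.hstack([cv2.resize(im[140:300,290:450],None,fx=2.5,fy=2.5),cv2.resize(i2[180:340,210:370],None,fx=2.5,fy=2.5)]); cv2.imwrite('pics/g1.png',a)
E
```

```text
time_s: 5.63
tool_pos: [0.4731, 0.0129, 0.0835]
ee_rot: [0.267, -3.128, -0.001]
force: [-0.2, -0.4, 0.5]
gripper_width: 0.0849
gripper_force: 0.0
time_s: 6.13
tool_pos: [0.475, 0.0127, 0.0858]
ee_rot: [-0.268, 3.127, -0.001]
force: [0.1, 1.4, 6.2]
gripper_width: 0.0388
gripper_force: 60.1
time_s: 6.47
tool_pos: [0.4754, 0.0125, 0.1168]
ee_rot: [-0.268, 3.126, -0.001]
force: [-0.4, 0.4, -2.2]
gripper_width: 0.0392
gripper_force: 60.9
```

View pics/g1.png

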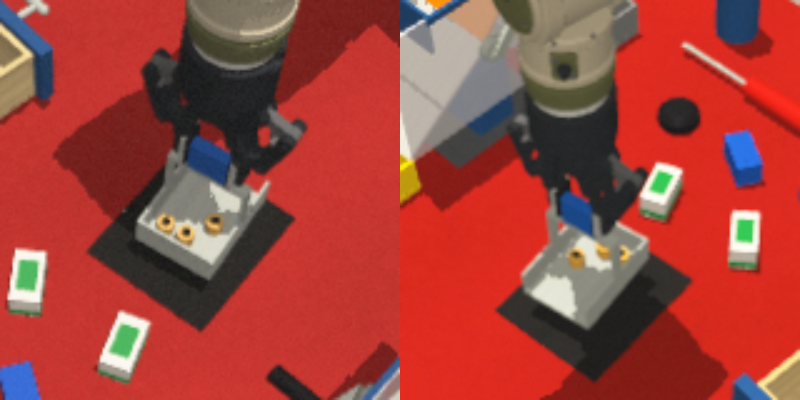

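Scoop lifted level with three bushings. I'll raise it and carry it over the hopper.

```bash
python3 -m inch '[[[0,0,-0.01],0],[[0,0,-0.03],0],[[0,0,-0.055],0],[[0,0,-0.08],0],[[0,0,-0.105],0],[[0,0,-0.13],0],[[0,0,-0.155],0],[[0,0,-0.18],0],[[0,0,-0.2],0],[[0,0,-0.213],0],[[0,0,-0.213],0]]'
python3 -m inch '[[[-0.003,0.005,0],0],[[-0.01,0.017,0],0],[[-0.022,0.037,0],0],[[-0.036,0.06,0],0],[[-0.051,0.086,0],0],[[-0.066,0.112,0],0],[[-0.081,0.138,0],0],[[-0.097,0.164,0],0],[[-0.112,0.189,0],0],[[-0.127,0.215,0],0],[[-0.14,0.237,0],0],[[-0.149,0.252,0],0]]'
python3 -m inch '[[[-0.007,0.012,0],0.02],[[-0.010,0.018,0],0.06],[[-0.0116,0.02,0],0.1],[[-0.0116,0.02,0],0.14],[[-0.0116,0.02,0],0.171],[[-0.0116,0.02,0],0.171],[[-0.0116,0.02,0],0.171]]'
python3 - <<'E'
from h import *
im,c=snap('scene');i2,_=snap('side'); a=np.hstack([cv2.resize(im[170:370,340:540],None,fx=2,fy=2),cv2.resize(i2[60:260,130:330],None,fx=2,fy=2)]); cv2.imwrite('pics/g2.png',a)
E
```

```text
time_s: 7.48
tool_pos: [0.4748, 0.0126, 0.3305]
ee_rot: [-0.268, 3.125, -0.002]
force: [0.6, -0.3, -2.2]
gripper_width: 0.0386
gripper_force: 60.9
time_s: 8.48
tool_pos: [0.5774, 0.2892, 0.3244]
ee_rot: [0.271, -3.126, 0.0]
force: [0.5, 0.5, -3.0]
gripper_width: 0.0391
gripper_force: 61.0
time_s: 9.07
tool_pos: [0.5852, 0.3083, 0.3255]
ee_rot: [0.002, -3.139, 0.002]
force: [0.6, -0.6, -2.5]
gripper_width: 0.0389
gripper_force: 61.0
```

View pics/g2.png

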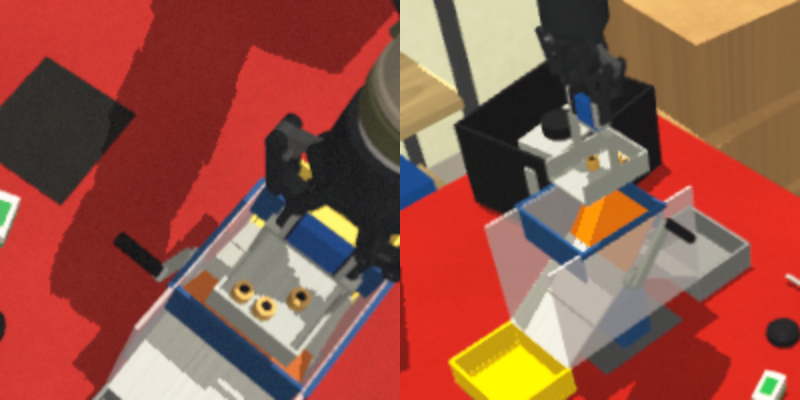

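```bash
python3 -m inch '[[[-0.003,0,0.01],0],[[-0.003,0,0.02],0],[[-0.003,0,0.028],0],[[-0.003,0,0.032],0],[[-0.003,0,0.034],0],[[-0.003,0,0.034],0]]'
python3 -m inch '[[[0.004,0,0.002],0],[[0.009,0,0.005],0],[[0.014,0,0.008],0],[[0.017,0,0.0095],0],[[0.021,0,0.0125],0],[[0.025,0,0.0155],0],[[0.029,0,0.0185],0],[[0.032,0,0.021],0],[[0.032,0,0.021],0]]'
python3 - <<'E'
from h import *
im,c=snap('scene');i2,_=snap('side'); a=np.hstack([cv2.resize(im[170:370,340:540],None,fx=2,fy=2),cv2.resize(i2[60:260,130:330],None,fx=2,fy=2)]); cv2.imwrite('pics/g3.png',a)
E
```

```text
time_s: 9.67
tool_pos: [0.589, 0.308, 0.2939]
ee_rot: [-0.0, 3.14, 0.0]
force: [-0.3, -0.7, -1.7]
gripper_width: 0.0388
gripper_force: 61.1
time_s: 10.42
tool_pos: [0.5557, 0.3083, 0.2743]
ee_rot: [-0.001, 3.14, 0.002]
force: [-4.9, -0.7, 7.7]
gripper_width: 0.039
gripper_force: 65.2
```

View pics/g3.png

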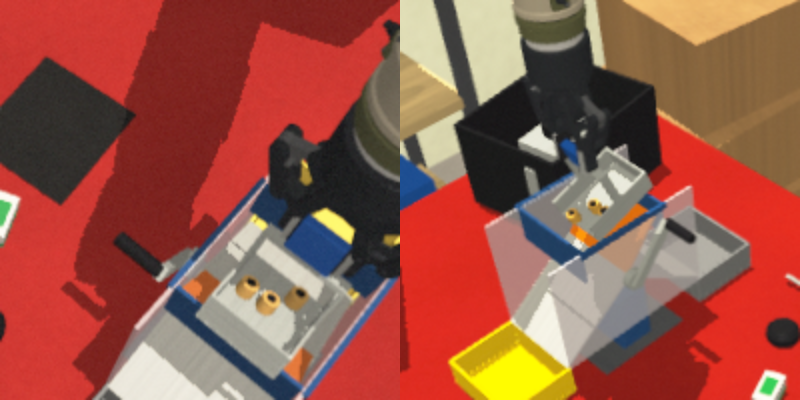

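Tilting works (~20°, forces under 10 N). Go on to about 50°.

```bash
python3 -m inch '[[[0.003,0,0.004],0],[[0.006,0,0.008],0],[[0.008,0,0.011],0],[[0.0105,0,0.015],0],[[0.013,0,0.019],0],[[0.015,0,0.023],0],[[0.017,0,0.027],0],[[0.019,0,0.031],0],[[0.021,0,0.035],0],[[0.021,0,0.035],0],[[0.021,0,0.035],0],[[0.021,0,0.035],0]]'
python3 -m inch '[[[0,0,0],0],[[0,0,0],0],[[0,0,0],0],[[0,0,0],0],[[0,0,0],0],[[0,0,0],0]]'
python3 - <<'E'
from h import *
im,c=snap('scene');i2,d=snap('side'); a=np.hstack([cv2.resize(im[170:370,340:540],None,fx=2,fy=2),cv2.resize(i2[60:260,130:330],None,fx=2,fy=2)]); cv2.imwrite('pics/g4.png',a)
o1=cv2.imread('pics/scene0.png');o2=cv2.imread('pics/side0.png')
for n,cc,i,o in(('scene',c,im,o1),('side',d,i2,o2)):
    P=np.array([[x,y,.006] for x in(.35,.442) for y in(.248,.367)]); m=np.zeros(i.shape[:2],np.uint8)
    cv2.fillConvexPoly(m,cv2.convexHull(proj(cc,P).astype(np.int32)),1)
    df=(cv2.absdiff(i,o).max(2)>40).astype(np.uint8)*m
    n_,l,st,ce=cv2.connectedComponentsWithStats(df)
    print(n,[(int(s[4]),x.round(0).tolist()) for s,x in zip(st[1:],ce[1:]) if s[4]>5])
E
```

```text
time_s: 11.52
tool_pos: [0.5322, 0.3083, 0.2385]
ee_rot: [0.002, -3.138, -0.001]
force: [-10.6, -0.5, 8.1]
gripper_width: 0.0389
gripper_force: 70.7
time_s: 12.02
tool_pos: [0.5323, 0.3083, 0.2384]
ee_rot: [0.002, -3.137, -0.001]
force: [-11.3, -0.2, 8.5]
gripper_width: 0.0387
gripper_force: 70.7
scene [(1308, [501.0, 289.0])]
side [(44, [176.0, 256.0])]
```

View pics/g4.png

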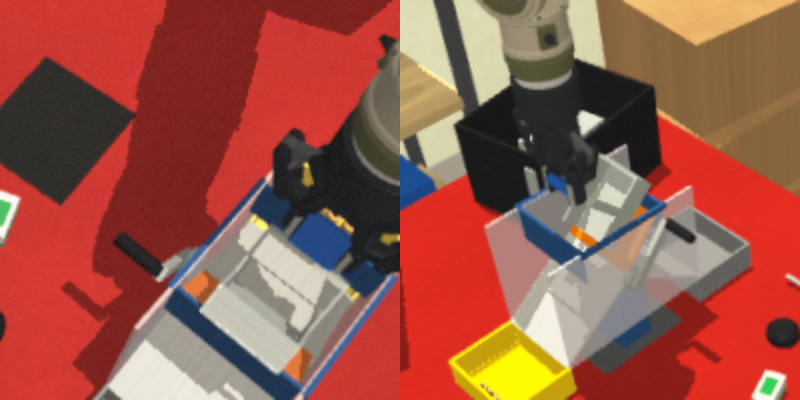

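Scoop looks empty and dark spots have appeared in the yellow bin at side px (176,256). Now I lift it out and lever it level again by pushing its underside near the lip against the near rim.

```bash
python3 -m inch '[[[0,0,-0.02],0],[[0,0,-0.05],0],[[0,0,-0.08],0],[[0.03,0,-0.08],0],[[0.06,0,-0.08],0],[[0.09,0,-0.08],0],[[0.097,0,-0.07],0],[[0.097,0,-0.05],0],[[0.097,0,-0.05],0],[[0.097,0,-0.05],0]]'
python3 - <<'E'
from h import *
im,c=snap('scene','s5.png');i2,d=snap('side','d5.png')
o1=cv2.imread('pics/scene0.png')
a=np.hstack([cv2.resize(im[240:320,470:550],None,fx=5,fy=5,interpolation=2),cv2.resize(i2[60:260,130:330],None,fx=2,fy=2)]); cv2.imwrite('pics/g5.png',a)
E
python3 -m inch '[[[-0.007,0,0],0],[[-0.013,0,-0.001],0],[[-0.021,0,-0.0035],0],[[-0.03,0,-0.007],0],[[-0.038,0,-0.009],0],[[-0.045,0,-0.011],0],[[-0.055,0,-0.0115],0],[[-0.064,0,-0.0115],0],[[-0.073,0,-0.0115],0],[[-0.082,0,-0.009],0],[[-0.092,0,-0.006],0],[[-0.101,0,-0.003],0]]'
python3 -m inch '[[[0,0,0],0],[[0,0,0],0]]'
python3 - <<'E'
from h import *
im,c=snap('scene','s6.png');i2,d=snap('side','d6.png')
a=cv2.imread('pics/g5.png'); b=np.hstack([cv2.resize(im[170:330,380:580],None,fx=2,fy=2),cv2.resize(i2[100:260,130:330],None,fx=2,fy=2)]); cv2.imwrite('pics/g6.png',cv2.resize(np.vstack([a[:260],b]),None,fx=1,fy=1))
E
```

```text
time_s: 12.95
tool_pos: [0.4376, 0.3077, 0.2865]
ee_rot: [0.001, -3.139, 0.002]
force: [0.2, 0.1, -1.8]
gripper_width: 0.0387
gripper_force: 69.7
time_s: 14.05
tool_pos: [0.5418, 0.3082, 0.291]
ee_rot: [0.0, 3.139, 0.001]
force: [-2.4, 1.5, 3.1]
gripper_width: 0.0387
gripper_force: 72.5
time_s: 14.22
tool_pos: [0.5418, 0.3079, 0.2901]
ee_rot: [0.001, 3.14, 0.0]
force: [1.3, 0.4, 1.2]
gripper_width: 0.0386
gripper_force: 72.7
```

View pics/g6.png

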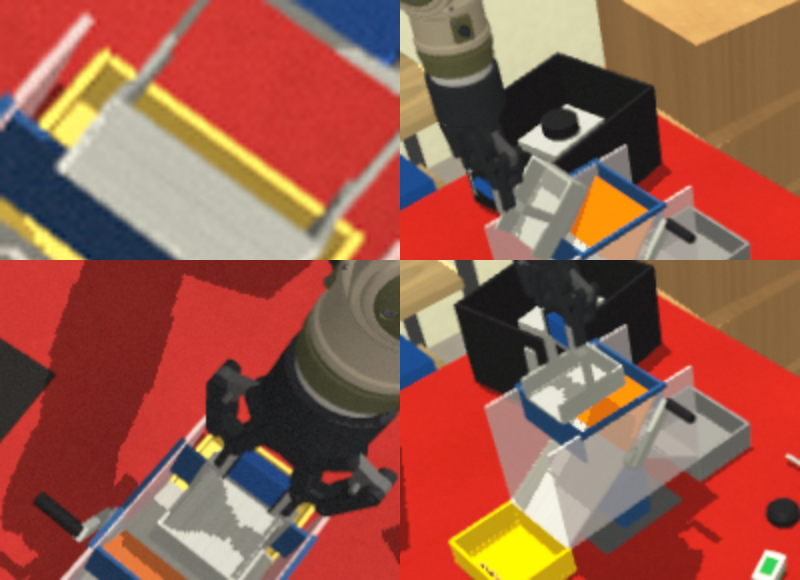

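The scoop is empty and about level. I'll set it down provisionally on the mat, off its middle, because the flap has to go back first.

```bash
python3 -m inch '[[[0,0,-0.02],0],[[0,0,-0.05],0],[[0.01,-0.04,-0.05],0],[[0.02,-0.08,-0.05],0],[[0.03,-0.12,-0.05],0],[[0.04,-0.16,-0.05],0],[[0.05,-0.2,-0.05],0],[[0.06,-0.24,-0.05],0],[[0.075,-0.28,-0.05],0],[[0.087,-0.301,-0.05],0],[[0.087,-0.301,-0.05],0],[[0.087,-0.301,-0.05],0]]'
python3 -m inch '[[[0,0,0.04],0],[[0,0,0.08],0],[[0,0,0.12],0],[[0,0,0.16],0],[[0,0,0.2],0],[[0,0,0.225],0],[[0,0,0.235],0],[[0,0,0.235],0]]'
python3 -m inch '[[[0,0,0.005],0],[[0,0,0.01],0],[[0,0,0.014],0],[[0,0,0.018],0],[[0,0,0.018],0],[[0,0,0.018],0]]'
```

```text
time_s: 15.32
tool_pos: [0.4521, 0.0059, 0.3401]
ee_rot: [-0.005, -3.141, -0.0]
force: [0.6, -0.2, -2.0]
gripper_width: 0.0389
gripper_force: 72.1
time_s: 15.98
tool_pos: [0.4502, 0.0086, 0.1018]
ee_rot: [0.003, -3.135, -0.002]
force: [-0.8, 0.1, -2.7]
gripper_width: 0.0392
gripper_force: 71.9
time_s: 16.48
tool_pos: [0.4529, 0.007, 0.0875]
ee_rot: [-0.0, 3.141, -0.0]
force: [0.1, -0.3, -2.4]
gripper_width: 0.0385
gripper_force: 72.1
```

```bash
python3 -m inch '[[[0,0,0.002],0],[[0,0,0.004],0],[[0,0,0.005],0],[[0,0,0.005],0]]'
python3 -m inch '[[[0,0,0.002],0],[[0,0,0.003],0],[[0,0,0.003],0]]'
python3 - <<'E'
from h import *
im,c=snap('scene','s7.png');i2,d=snap('side','d7.png')
E
```

```text
time_s: 16.82
tool_pos: [0.4528, 0.007, 0.0822]
ee_rot: [-0.0, 3.142, 0.0]
force: [-0.5, -0.1, -2.3]
gripper_width: 0.0391
gripper_force: 72.1
time_s: 17.07
tool_pos: [0.4551, 0.0069, 0.0808]
ee_rot: [-0.0, 3.137, -0.0]
force: [0.8, 0.6, 5.8]
gripper_width: 0.0392
gripper_force: 73.6
```

```bash
python3 -m inch '[[[0,0,0.001],0],[[0,0,0.002],0],[[0,0,0.003],0],[[0,0,0.003],0]]'
python3 -m inch '[[[0,0,0],0],[[0,0,-0.003],0],[[0,0,-0.006],0],[[0,0,-0.006],0],[[0,0,-0.006],0],[[0,0,-0.006],0]]' 0.085
python3 -m inch '[[[0,0,-0.04],0],[[0,0,-0.08],0],[[0,0,-0.12],0],[[0,0,-0.16],0],[[0,0,-0.2],0],[[0,0,-0.2],0]]'
python3 - <<'E'
from h import *
im,w=snap('wrist','w8.png'); s,c=snap('scene','s8.png')
hsv=cv2.cvtColor(im,cv2.COLOR_BGR2HSV)
mk=((hsv[...,0]>98)&(hsv[...,0]<125)&(hsv[...,1]>120)&(hsv[...,2]>90)).astype(np.uint8)
for k in cv2.findContours(mk,0,2)[0]:
    if cv2.contourArea(k)>60: rr=cv2.minAreaRect(k); b=onz(w,cv2.boxPoints(rr),.113); print(cv2.contourArea(k),b.mean(0).round(4),[(np.linalg.norm(b[i]-b[(i+1)%4]).round(3),np.degrees(np.arctan2(*(b[(i+1)%4]-b[i])[[1,0]])).round(1)) for i in (0,1)])
# mat outline: dark pixels
m=(im.max(2)<75).astype(np.uint8)
for k in cv2.findContours(m,0,2)[0]:
    if cv2.contourArea(k)>400: print(cv2.contourArea(k),cv2.boundingRect(k))
# brass: pixels in yellow bin region of wrist
E
```

```text
time_s: 17.5
tool_pos: [0.4562, 0.0069, 0.0801]
ee_rot: [-0.001, 3.134, -0.001]
force: [-3.1, 2.1, 24.1]
gripper_width: 0.0388
gripper_force: 76.2
time_s: 18.0
tool_pos: [0.4527, 0.0071, 0.0821]
ee_rot: [0.0, -3.141, -0.0]
force: [0.2, 0.5, -0.2]
gripper_width: 0.0852
gripper_force: 0.0
time_s: 18.5
tool_pos: [0.456, 0.0066, 0.2899]
ee_rot: [-0.0, 3.13, -0.003]
force: [1.1, -0.4, 1.9]
gripper_width: 0.085
gripper_force: 0.0
514.0 [ 0.6522 -0.0675  0.113 ] [(np.float64(0.042), np.float64(141.4)), (np.float64(0.023), np.float64(42.3))]
526.5 [0.6371 0.0104 0.113 ] [(np.float64(0.022), np.float64(156.6)), (np.float64(0.041), np.float64(59.6))]
385.5 [0.5987 0.3455 0.113 ] [(np.float64(0.113), np.float64(179.2)), (np.float64(0.007), np.float64(72.7))]
379.0 [0.4524 0.0068 0.113 ] [(np.float64(0.037), np.float64(90.0)), (np.float64(0.01), np.float64(0.9))]
1596.5 [ 0.4506 -0.2388  0.113 ] [(np.float64(0.014), np.float64(159.6)), (np.float64(0.133), np.float64(84.2))]
673.0 (371, 350, 31, 29)
69476.0 (0, 292, 640, 188)
982.5 (263, 156, 24, 76)
```

```bash
python3 -m inch '[[[-0.02,0.02,0],0.11],[[-0.04,0.045,0],0.22],[[-0.06,0.07,0],0.33],[[-0.08,0.1,0],0.44],[[-0.1,0.125,0],0.55],[[-0.13,0.155,0],0.66],[[-0.15,0.18,0],0.77],[[-0.161,0.193,0],0.8],[[-0.161,0.193,0],0.8]]'
python3 -m inch '[[[0,0,0],0.12],[[0,0,0],0.24],[[0,0,0],0.36],[[0,0,0],0.48],[[0,0,0],0.6],[[0,0,0],0.72],[[0,0,0],0.771],[[0,0,0],0.771],[[0,0,0],0.771]]'
python3 - <<'E'
from h import *
im,w=snap('wrist','w9.png'); s,c=snap('scene','s9.png'); s,c=snap('side','d9.png')
im=cv2.imread('pics/w9.png')
E
```

```text
time_s: 19.35
tool_pos: [0.6146, 0.2028, 0.2778]
ee_rot: [-1.219, -2.891, 0.003]
force: [-1.1, -0.1, -0.8]
gripper_width: 0.0852
gripper_force: 0.0
time_s: 20.1
tool_pos: [0.613, 0.1994, 0.2809]
ee_rot: [-2.219, -2.222, 0.004]
force: [-0.3, 0.8, 0.9]
gripper_width: 0.0852
gripper_force: 0.0
```

```bash
python3 -m inch '[[[0,0.0035,0.03],0],[[0,0.0035,0.06],0],[[0,0.0035,0.09],0],[[0,0.0035,0.106],0],[[0,0.0035,0.106],0],[[0,0.0035,0.106],0]]'
python3 -m inch '[[[0,0,0],0],[[0,0,0],0],[[0,0,0],0],[[0,0,0],0],[[0,0,0],0],[[0,0,0],0],[[0,0,0],0],[[0,0,0],0]]' 0.005
python3 - <<'E'
from h import *
for i in range(1): print(status.observe()['tool_pos'],status.observe()['force'])
E
```

```text
time_s: 20.75
tool_pos: [0.6165, 0.1999, 0.1755]
ee_rot: [-2.22, -2.221, 0.003]
force: [1.6, -0.2, 1.0]
gripper_width: 0.0848
gripper_force: 0.0
time_s: 21.42
tool_pos: [0.617, 0.2001, 0.1771]
ee_rot: [2.221, 2.222, 0.0]
force: [-2.7, -0.3, 5.3]
gripper_width: 0.012
gripper_force: 58.5
[0.61695335 0.20014386 0.17707965] [-2.69496046 -0.34235072  5.26994634]
```

```bash
python3 -m inch '[[[0,-0.004,-0.003],0],[[0,-0.010,-0.007],0],[[0,-0.018,-0.0115],0],[[0,-0.026,-0.0155],0],[[0,-0.035,-0.0185],0],[[0,-0.045,-0.0205],0],[[0,-0.052,-0.021],0],[[0,-0.0558,-0.021],0],[[0,-0.0558,-0.021],0],[[0,-0.0558,-0.021],0]]'
python3 - <<'E'
from h import *
s,c=snap('scene','s10.png')
hsv=cv2.cvtColor(s,cv2.COLOR_BGR2HSV)
m=((hsv[...,0]>7)&(hsv[...,0]<16)&(hsv[...,1]>180)&(hsv[...,2]>200)).astype(np.uint8)
m[:, :430]=0;m[:,520:]=0;m[:230]=0;m[370:]=0
for k in cv2.findContours(m,0,2)[0]:
    if cv2.contourArea(k)>10:
        rr=cv2.minAreaRect(k);print(rr,onz(c,cv2.boxPoints(rr),.215).round(4).tolist())
E
```

```text
time_s: 22.25
tool_pos: [0.5644, 0.2001, 0.2008]
ee_rot: [2.218, 2.217, 0.011]
force: [2.4, -1.7, 10.6]
gripper_width: 0.0119
gripper_force: 60.4
```

```bash
python3 -m inch '[[[0,-0.001,0.001],0],[[0,-0.002,0.002],0],[[0,-0.0035,0.002],0],[[0,-0.0035,0.002],0],[[0,-0.0035,0.002],0]]'
python3 - <<'E'
from h import *
s,c=snap('scene','s10.png')
for f in ('pics/scene0.png','pics/s10.png'):
    s=cv2.imread(f); hsv=cv2.cvtColor(s,cv2.COLOR_BGR2HSV)
    m=((hsv[...,0]>6)&(hsv[...,0]<16)&(hsv[...,1]>150)&(hsv[...,2]>100)).astype(np.uint8)
    m[:, :430]=0;m[:,520:]=0;m[:230]=0;m[370:]=0
    v=hsv[...,2][m>0]; print(m.sum(),np.percentile(v,[5,25,50,75,90,97]) if len(v) else '')
    b=(m&(hsv[...,2]>190)).astype(np.uint8); p=np.argwhere(b)[:,::-1]
    if len(p)>10:
        P=onz(c,p,.215); print(len(p),P.min(0),P.max(0),np.median(P,0),np.polyfit(P[:,1],P[:,0],1))
E
```

```text
time_s: 22.72
tool_pos: [0.562, 0.2001, 0.2004]
ee_rot: [2.216, 2.215, 0.014]
force: [3.2, -2.3, 17.5]
gripper_width: 0.0117
gripper_force: 61.7
1521 [150. 152. 153. 155. 232. 252.]
211 [0.45470276 0.24713172 0.215     ] [0.56889954 0.36458208 0.215     ] [0.56631052 0.30481237 0.215     ] [0.2819203  0.47037679]
1669 [152. 154. 156. 157. 219. 252.]
197 [0.45470276 0.24728651 0.215     ] [0.56449153 0.3648588  0.215     ] [0.56208645 0.30497635 0.215     ] [0.24337791 0.47785946]
```

```bash
python3 -m inch '[[[0,-0.001,-0.003],0],[[0,-0.0018,-0.004],0],[[0,-0.0018,-0.004],0],[[0,-0.0018,-0.004],0]]'
python3 -m inch '[[[0,0,0],0],[[0,0,0],0],[[0,0,0],0],[[0,0,0],0],[[0,0,0],0],[[0,0,-0.03],0],[[0,0,-0.06],0],[[0,0,-0.09],0],[[0,0,-0.09],0]]' 0.085
python3 - <<'E'
from h import *
s,c=snap('scene','s11.png')
hsv=cv2.cvtColor(s,cv2.COLOR_BGR2HSV)
m=((hsv[...,0]>6)&(hsv[...,0]<16)&(hsv[...,1]>150)&(hsv[...,2]>190))
m[:, :430]=0;m[:,520:]=0;m[:230]=0;m[370:]=0
P=onz(c,np.argwhere(m)[:,::-1],.215); print(np.median(P,0))
E
```

```text
time_s: 23.1
tool_pos: [0.5574, 0.2002, 0.2007]
ee_rot: [2.22, 2.22, 0.004]
force: [2.9, -1.0, 9.3]
gripper_width: 0.0119
gripper_force: 60.3
time_s: 23.85
tool_pos: [0.5581, 0.2006, 0.2954]
ee_rot: [2.218, 2.218, 0.012]
force: [0.2, -0.6, 0.8]
gripper_width: 0.0847
gripper_force: 0.0
[0.5576435 0.3047241 0.215    ]
```

```bash
python3 -m inch '[[[0,0.003,0.03],0],[[0,0.003,0.06],0],[[0,0.003,0.09],0],[[0,0.003,0.09],0],[[0,0.003,0.09],0]]' 0.085
python3 -m inch '[[[0,0,0],0],[[0,0,0],0],[[0,0,0],0],[[0,0,0],0],[[0,0,0],0],[[0,0,0],0],[[0,0,0],0]]' 0.005
python3 -m inch '[[[0,0,0],0],[[0,0,0],0],[[0,0,0],0],[[0,0,0],0],[[0,0,0],0],[[0,0,-0.03],0],[[0,0,-0.06],0],[[0,0,-0.09],0],[[0,0,-0.09],0]]' 0.085
python3 - <<'E'
from h import *
s,c=snap('scene','s11.png')
hsv=cv2.cvtColor(s,cv2.COLOR_BGR2HSV)
m=((hsv[...,0]>6)&(hsv[...,0]<16)&(hsv[...,1]>150)&(hsv[...,2]>190))
m[:, :430]=0;m[:,520:]=0;m[:230]=0;m[370:]=0
P=onz(c,np.argwhere(m)[:,::-1],.215); print(np.median(P,0))
# navy walls: top-edge bright navy strips along y=.29..0.32 at z .211
n=[]
for x in np.arange(.48,.645,.001):
    q=proj(c,[[x,y,.211] for y in(.27,.29,.31,.33,.35)]); n.append((round(float(x),3),np.mean([s[int(round(v)),int(round(u))] for u,v in q],0).round(0).tolist()))
for a in n:
    if a[0]<.51 or a[0]>.61: print(a)
E
```

```text
time_s: 24.32
tool_pos: [0.5572, 0.1997, 0.197]
ee_rot: [-2.219, -2.219, 0.008]
force: [0.3, -0.5, -0.4]
gripper_width: 0.0849
gripper_force: 0.0
time_s: 24.9
tool_pos: [0.5595, 0.2002, 0.2002]
ee_rot: [2.221, 2.221, 0.002]
force: [-1.1, -0.2, 4.1]
gripper_width: 0.0117
gripper_force: 58.4
time_s: 25.65
tool_pos: [0.5614, 0.2006, 0.2957]
ee_rot: [2.218, 2.218, 0.013]
force: [1.1, -0.1, 0.8]
gripper_width: 0.085
gripper_force: 0.0
[0.55978812 0.30436377 0.215     ]
(0.48, [93.0, 205.0, 229.0])
(0.481, [97.0, 209.0, 236.0])
(0.482, [95.0, 204.0, 232.0])
(0.483, [95.0, 210.0, 235.0])
(0.484, [90.0, 201.0, 223.0])
(0.485, [84.0, 188.0, 211.0])
(0.486, [89.0, 199.0, 218.0])
(0.487, [89.0, 199.0, 218.0])
(0.488, [92.0, 207.0, 225.0])
(0.489, [97.0, 222.0, 239.0])
(0.49, [97.0, 222.0, 239.0])
(0.491, [101.0, 229.0, 243.0])
(0.492, [102.0, 229.0, 242.0])
(0.493, [107.0, 226.0, 239.0])
(0.494, [116.0, 201.0, 215.0])
(0.495, [133.0, 156.0, 152.0])
(0.496, [144.0, 132.0, 113.0])
(0.497, [141.0, 97.0, 61.0])
(0.498, [121.0, 80.0, 47.0])
(0.499, [113.0, 74.0, 44.0])
(0.5, [89.0, 58.0, 36.0])
(0.5
[... 568 characters left out ...]
8.0, 206.0, 208.0])
(0.622, [189.0, 191.0, 189.0])
(0.623, [170.0, 140.0, 116.0])
(0.624, [154.0, 102.0, 65.0])
(0.625, [150.0, 97.0, 59.0])
(0.626, [127.0, 83.0, 49.0])
(0.627, [117.0, 77.0, 45.0])
(0.628, [93.0, 61.0, 35.0])
(0.629, [79.0, 53.0, 30.0])
(0.63, [79.0, 52.0, 29.0])
(0.631, [79.0, 52.0, 30.0])
(0.632, [79.0, 52.0, 30.0])
(0.633, [80.0, 53.0, 32.0])
(0.634, [79.0, 54.0, 33.0])
(0.635, [78.0, 53.0, 32.0])
(0.636, [78.0, 52.0, 31.0])
(0.637, [78.0, 51.0, 30.0])
(0.638, [77.0, 52.0, 29.0])
(0.639, [79.0, 53.0, 31.0])
(0.64, [79.0, 52.0, 30.0])
(0.641, [78.0, 52.0, 31.0])
(0.642, [79.0, 52.0, 30.0])
(0.643, [79.0, 52.0, 30.0])
(0.644, [79.0, 52.0, 30.0])
(0.645, [93.0, 72.0, 55.0])
```

Flap is upright within about 0.02 rad. Check the bin numerically, then re-grip the scoop across its 12 mm plate and centre it.

```bash
python3 -m inch '[[[-0.03,-0.017,0],0],[[-0.06,-0.034,0],0],[[-0.09,-0.051,0],0],[[-0.12,-0.068,0],0],[[-0.15,-0.085,0],0],[[-0.18,-0.102,0],0],[[-0.194,-0.109,0],0],[[-0.194,-0.109,0],0],[[-0.194,-0.109,0.05],0],[[-0.194,-0.109,0.09],0],[[-0.194,-0.109,0.09],0]]'
python3 - <<'E'
from h import *
im,w=snap('wrist','w12.png'); s,c=snap('scene','s12.png'); i2,d=snap('side','d12.png')
hsv=cv2.cvtColor(im,cv2.COLOR_BGR2HSV)
mk=((hsv[...,0]>98)&(hsv[...,0]<125)&(hsv[...,1]>120)&(hsv[...,2]>90)).astype(np.uint8)
for k in cv2.findContours(mk,0,2)[0]:
    if cv2.contourArea(k)>60: rr=cv2.minAreaRect(k); b=onz(w,cv2.boxPoints(rr),.113); print(cv2.contourArea(k),b.mean(0).round(4))
for n,cc,i in(('scene',c,s),('side',d,i2)):
    P=np.array([[x,y,.006] for x in(.35,.442) for y in(.248,.367)]); m=np.zeros(i.shape[:2],np.uint8)
    cv2.fillConvexPoly(m,cv2.convexHull(proj(cc,P).astype(np.int32)),1)
    df=(cv2.absdiff(i,cv2.imread('pics/'+n+'0.png')).max(2)>40).astype(np.uint8)*m
    _,l,st,ce=cv2.connectedComponentsWithStats(df)
    print(n,[(int(q[4]),x.round(0).tolist()) for q,x in zip(st[1:],ce[1:]) if q[4]>5])
cv2.imwrite('pics/bin.png',np.hstack([cv2.resize(s[235:315,460:560],None,fx=4,fy=4,interpolation=2),cv2.resize(i2[205:285,140:240],None,fx=4,fy=4,interpolation=2)]))
print(status.observe()['tool_pos'])
E
```

```text
time_s: 26.62
tool_pos: [0.4453, 0.0074, 0.1924]
ee_rot: [-2.215, -2.215, 0.01]
force: [-0.9, -0.4, -1.9]
gripper_width: 0.085
gripper_force: 0.0
1098.5 [ 0.6477 -0.0429  0.113 ]
738.5 [0.4527 0.0076 0.113 ]
1382.5 [0.6332 0.0283 0.113 ]
scene [(87, [502.0, 276.0]), (41, [513.0, 284.0])]
side [(45, [176.0, 256.0])]
[0.45027876 0.00664342 0.19952079]
```

View pics/bin.png

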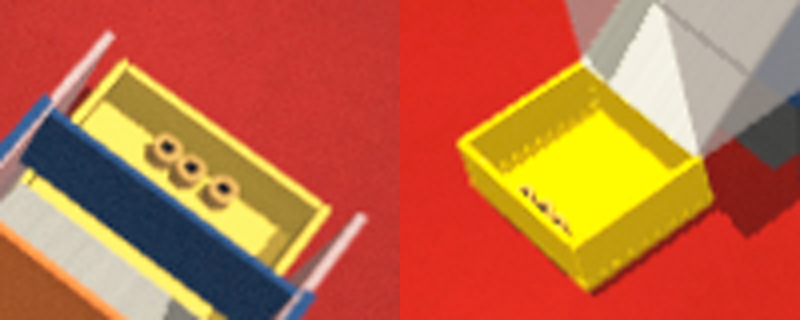

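All three bushings are in the yellow bin (crop (165,148), (190,168), (222,190)). Now grip the scoop, shift it and set it down at the mat's middle.

```bash
python3 -m inch '[[[0.001,0.0024,0.03],0],[[0.001,0.0024,0.06],0],[[0.001,0.0024,0.09],0],[[0.001,0.0024,0.115],0],[[0.001,0.0024,0.1245],0],[[0.001,0.0024,0.1245],0],[[0.001,0.0024,0.1245],0]]'
python3 -m inch '[[[0,0,0],0],[[0,0,0],0],[[0,0,0],0],[[0,0,0],0],[[0,0,0],0],[[0,0,0],0],[[0,0,0],0]]' 0.005
python3 -m inch '[[[0,0,-0.005],0],[[0,0,-0.012],0],[[0,0.01,-0.012],-0.05],[[0,0.02,-0.012],-0.09],[[0,0.026,-0.012],-0.09],[[0,0.026,-0.012],-0.09],[[0,0.026,-0.008],-0.09],[[0,0.026,-0.003],-0.09],[[0,0.026,0],-0.09],[[0,0.026,0.001],-0.09],[[0,0.026,0.001],-0.09]]'
```

```text
time_s: 27.35
tool_pos: [0.4544, 0.007, 0.0766]
ee_rot: [2.22, 2.22, 0.002]
force: [-0.2, 0.4, -0.0]
gripper_width: 0.0846
gripper_force: 0.0
time_s: 27.93
tool_pos: [0.4529, 0.007, 0.0752]
ee_rot: [2.221, 2.221, 0.001]
force: [0.2, -0.2, 3.3]
gripper_width: 0.0113
gripper_force: 59.1
time_s: 28.85
tool_pos: [0.4778, 0.0072, 0.0751]
ee_rot: [2.12, 2.319, -0.0]
force: [-5.1, -0.1, 13.5]
gripper_width: 0.0113
gripper_force: 60.9
```

```bash
python3 -m inch '[[[0,0,0],0],[[0,0,0],0],[[0,0,0],0],[[0,0,0],0],[[0,0,0],0],[[0,0,-0.04],0],[[0,0,-0.08],0],[[0,0,-0.12],0],[[0,0,-0.16],0],[[0,0,-0.2],0],[[0,0,-0.2],0],[[0,0,-0.2],0]]' 0.085
cat > look.py <<'E'
from h import *
from scipy.spatial.transform import Rotation as R
s=status.observe(); im,w=snap('wrist'); Rm=R.from_rotvec(s['ee_rot']).as_matrix()
print('t',s['time_s'],'tcp',s['tool_pos'].round(4) if hasattr(s['tool_pos'],'round') else s['tool_pos'],'toolx,y yaw',np.degrees(np.arctan2(Rm[1,0],Rm[0,0])).round(1),np.degrees(np.arctan2(Rm[1,1],Rm[0,1])).round(1),'q6',np.round(s['qpos'][5],2))
def rep(im,c,n):
    hsv=cv2.cvtColor(im,cv2.COLOR_BGR2HSV)
    for nm,m,z,a0 in(('green',(hsv[...,0]>45)&(hsv[...,0]<80)&(hsv[...,1]>90),.03,30),('blue',(hsv[...,0]>98)&(hsv[...,0]<125)&(hsv[...,1]>120)&(hsv[...,2]>90),.113,60)):
        for k in cv2.findContours(m.astype(np.uint8),0,2)[0]:
            if cv2.contourArea(k)<a0: continue
            rr=cv2.minAreaRect(k); b=onz(c,cv2.boxPoints(rr),z); e=[b[1]-b[0],b[2]-b[1]]; L=[np.linalg.norm(v) for v in e]; v=e[int(np.argmax(L))]
            print(n,nm,np.round(rr[0],0),b.mean(0).round(4),np.round(sorted(L),3),'yaw',(np.degrees(np.arctan2(v[1],v[0]))%180).round(1))
rep(im,w,'wrist'); a,c=snap('scene'); rep(a,c,'scene')
cv2.imwrite('pics/lw.png',im);cv2.imwrite('pics/ls.png',a)
E
python3 look.py
```

```text
time_s: 29.85
tool_pos: [0.4803, 0.0069, 0.2764]
ee_rot: [2.116, 2.316, 0.005]
force: [-0.1, 0.9, -0.6]
gripper_width: 0.085
gripper_force: 0.0
t 29.85 tcp [0.4803 0.0069 0.2764] toolx,y yaw 95.2 5.2 q6 1.33
wrist green [425. 268.] [ 0.6217 -0.0619  0.03  ] [0.016 0.028] yaw 37.5
wrist green [431. 183.] [0.6099 0.0424 0.03  ] [0.016 0.029] yaw 21.3
wrist blue [494. 298.] [ 0.6661 -0.058   0.113 ] [0.013 0.04 ] yaw 154.5
wrist blue [314. 218.] [0.4783 0.0074 0.113 ] [0.01  0.038] yaw 95.3
scene green [535. 472.] [0.6525 0.5454 0.03  ] [0.04 0.04] yaw 13.5
scene green [339. 276.] [0.6086 0.0418 0.03  ] [0.016 0.028] yaw 22.6
scene green [300. 250.] [ 0.6207 -0.0622  0.03  ] [0.015 0.027] yaw 44.3
scene blue [459. 339.] [0.583  0.3061 0.113 ] [0.005 0.137] yaw 90.2
scene blue [514. 338.] [0.51   0.3805 0.113 ] [0.003 0.15 ] yaw 0.1
scene blue [298. 299.] [0.7279 0.0406 0.113 ] [0.025 0.053] yaw 57.4
scene blue [259. 276.] [ 0.7456 -0.0472  0.113 ] [0.035 0.046] yaw 141.5
scene blue [502. 285.] [0.4382 0.3054 0.113 ] [0.004 0.137] yaw 89.9
scene blue [448. 286.] [0.5096 0.2309 0.113 ] [0.004 0.153] yaw 0.1
scene blue [370. 211.] [0.4855 0.0115 0.113 ] [0.029 0.045] yaw 95.2
scene blue [279. 134.] [ 0.4684 -0.2806  0.113 ] [0.02  0.239] yaw 82.6
scene blue [209.  22.] [ 0.3194 -0.7055  0.113 ] [0.181 0.183] yaw 48.2
```

Scoop stands at (.478,.007), on the mat's middle. Now relay A.

```bash
python3 -m inch '[[[-0.01,0.017,0],0.12],[[-0.02,0.034,0],0.24],[[-0.03,0.051,0],0.36],[[-0.045,0.075,0],0.48],[[-0.06,0.1,0],0.6],[[-0.075,0.125,0],0.72],[[-0.0813,0.1346,0],0.84],[[-0.0813,0.1346,0.03],0.96],[[-0.0813,0.1346,0.07],0.998],[[-0.0813,0.1346,0.1],0.998],[[-0.0813,0.1346,0.1],0.998],[[-0.0813,0.1346,0.1],0.998]]' 0.055
python3 look.py | grep -v blue
```

```text
time_s: 30.95
tool_pos: [0.6173, -0.0612, 0.1704]
ee_rot: [-2.967, -1.021, 0.011]
force: [0.6, 0.3, 1.6]
gripper_width: 0.0548
gripper_force: 0.0
t 30.95 tcp [ 0.6173 -0.0612  0.1704] toolx,y yaw 38.0 -52.0 q6 2.25
wrist green [322. 221.] [ 0.6213 -0.0617  0.03  ] [0.016 0.029] yaw 35.9
wrist green [213. 156.] [0.6092 0.0428 0.03  ] [0.017 0.03 ] yaw 21.4
scene green [535. 472.] [0.6525 0.5454 0.03  ] [0.04 0.04] yaw 13.5
scene green [339. 276.] [0.6086 0.0418 0.03  ] [0.016 0.028] yaw 22.6
scene green [300. 250.] [ 0.6207 -0.0622  0.03  ] [0.015 0.027] yaw 44.3
```

```bash
python3 -m inch '[[[0,0,0.03],0],[[0,0,0.06],0],[[0,0,0.09],0],[[0,0,0.12],0],[[0,0,0.12],0],[[0,0,0.12],0]]'
```

```text
time_s: 31.55
tool_pos: [0.6201, -0.0617, 0.0547]
ee_rot: [-2.97, -1.022, 0.001]
force: [-0.1, -0.4, 0.5]
gripper_width: 0.055
gripper_force: 0.0
```

```bash
python3 -m inch '[[[0.001,0,0.025],0],[[0.001,0,0.045],0],[[0.001,0,0.0495],0],[[0.001,0,0.0495],0],[[0.001,0,0.0495],0]]'
python3 -m inch '[[[0,0,0],0],[[0,0,0],0],[[0,0,0],0],[[0,0,0],0],[[0,0,0],0],[[0,0,-0.01],0],[[0,0,-0.03],0],[[0,0,-0.07],0],[[0,0,-0.11],0],[[0,0,-0.15],0],[[0,0,-0.19],0],[[0,0,-0.19],0]]' 0.015
```

```text
time_s: 31.97
tool_pos: [0.6225, -0.0615, 0.0069]
ee_rot: [2.969, 1.022, 0.005]
force: [0.2, 0.2, -0.4]
gripper_width: 0.0553
gripper_force: 0.0
time_s: 32.97
tool_pos: [0.6247, -0.062, 0.2048]
ee_rot: [2.963, 1.02, 0.02]
force: [2.1, -0.1, 1.3]
gripper_width: 0.0271
gripper_force: 59.2
```

```bash
python3 -m inch '[[[-0.026,0.016,0],0],[[-0.052,0.032,0],0],[[-0.078,0.048,0],0],[[-0.104,0.064,0],0],[[-0.13,0.08,0],0],[[-0.156,0.096,0],0],[[-0.182,0.112,0],0],[[-0.208,0.128,0],0],[[-0.234,0.144,0],0],[[-0.258,0.161,0],0],[[-0.258,0.161,0],0],[[-0.258,0.161,0],0]]'
cat > dr.py <<'E'
from h import *
print(status.observe()['tool_pos'])
for n in('scene','side','wrist'):
    im,c=snap(n,'dr_'+n+'.png'); hsv=cv2.cvtColor(im,cv2.COLOR_BGR2HSV)
    m=((hsv[...,0]>100)&(hsv[...,0]<120)&(hsv[...,1]>150)&(hsv[...,2]>50)).astype(np.uint8)
    for k in cv2.findContours(m,0,2)[0]:
        if cv2.contourArea(k)<300: continue
        a=cv2.approxPolyDP(cv2.convexHull(k),4,True).reshape(-1,2); P=onz(c,a,.079)
        if P[:,1].mean()<-.1 and P[:,1].mean()>-.5: print(n,a.tolist(),P[:,:2].round(3).tolist())
    g=((hsv[...,1]<45)&(hsv[...,2]>185)).astype(np.uint8)
    for k in cv2.findContours(g,0,2)[0]:
        if cv2.contourArea(k)<40: continue
        rr=cv2.minAreaRect(k); b=onz(c,cv2.boxPoints(rr),.063); 
        if abs(b[:,0].mean()-.41)<.06 and abs(b[:,1].mean()+.3)<.1: print(n,'handle',b.mean(0).round(4),b[:,:2].round(3).tolist())
E
python3 dr.py
```

```text
time_s: 33.97
tool_pos: [0.5156, -0.3483, 0.1945]
ee_rot: [-2.972, -1.017, -0.0]
force: [0.2, 0.2, -0.4]
gripper_width: 0.0269
gripper_force: 59.2
[ 0.51556135 -0.34828272  0.19447051]
scene [[249, 104], [310, 159], [308, 178]] [[0.434, -0.425], [0.454, -0.193], [0.496, -0.159]]
scene handle [ 0.4209 -0.273   0.063 ] [[0.431, -0.307], [0.404, -0.312], [0.411, -0.238], [0.438, -0.234]]
side [[346, 331], [429, 407], [420, 422], [343, 348]] [[0.467, -0.187], [0.448, -0.419], [0.412, -0.423], [0.432, -0.21]]
side handle [ 0.4153 -0.2678  0.063 ] [[0.417, -0.232], [0.45, -0.25], [0.413, -0.304], [0.382, -0.286]]
wrist [[102, 167], [114, 157], [148, 193], [132, 195]] [[0.456, -0.185], [0.468, -0.189], [0.46, -0.223], [0.451, -0.214]]
wrist handle [ 0.4216 -0.2715  0.063 ] [[0.411, -0.235], [0.439, -0.237], [0.433, -0.308], [0.403, -0.307]]
```

```bash
python3 -m inch '[[[-0.0085,0.0018,0.02],0],[[-0.0085,0.0018,0.05],0],[[-0.0085,0.0018,0.08],0],[[-0.0085,0.0018,0.11],0],[[-0.0085,0.0018,0.135],0],[[-0.0085,0.0018,0.15],0],[[-0.0085,0.0018,0.157],0],[[-0.0085,0.0018,0.161],0],[[-0.0085,0.0018,0.161],0],[[-0.0085,0.0018,0.161],0]]'
```

```text
time_s: 34.95
tool_pos: [0.5118, -0.3536, 0.0345]
ee_rot: [2.969, 1.023, 0.002]
force: [1.0, 0.6, 0.7]
gripper_width: 0.0269
gripper_force: 59.2
```

```bash
python3 -m inch '[[[0,0,0.003],0],[[0,0,0.0052],0],[[0,0,0.0052],0]]'
python3 -m inch '[[[0,0,0],0],[[0,0,0],0],[[0,0,0],0],[[0,0,-0.02],0],[[0,0,-0.05],0],[[0,0,-0.09],0],[[0,0,-0.13],0],[[0,0,-0.17],0],[[0,0,-0.17],0],[[0,0,-0.17],0]]' 0.055
python3 look.py | grep -v blue
```

```text
time_s: 35.2
tool_pos: [0.5111, -0.3537, 0.0285]
ee_rot: [2.97, 1.022, 0.001]
force: [-0.4, -0.4, 0.5]
gripper_width: 0.0273
gripper_force: 59.3
time_s: 36.03
tool_pos: [0.5124, -0.3549, 0.2019]
ee_rot: [2.965, 1.02, 0.006]
force: [-0.1, 0.6, -0.4]
gripper_width: 0.0551
gripper_force: 0.0
t 36.0333 tcp [ 0.5124 -0.3549  0.2019] toolx,y yaw 38.0 -52.0 q6 1.74
wrist green [314. 224.] [ 0.5062 -0.3574  0.03  ] [0.018 0.032] yaw 38.3
scene green [535. 472.] [0.6525 0.5454 0.03  ] [0.04 0.04] yaw 13.5
scene green [339. 276.] [0.6086 0.042  0.03  ] [0.016 0.028] yaw 21.3
scene green [246. 143.] [ 0.4991 -0.3712  0.03  ] [0.018 0.026] yaw 47.6
```

Relay A lies in the drawer. On to relay B, still at (.609,.042).

```bash
python3 -m inch '[[[0.027,-0.021,0],0],[[0.054,-0.042,0],0],[[0.081,-0.064,0],0],[[0.108,-0.085,0],0],[[0.135,-0.106,0],0],[[0.162,-0.127,0],0.05],[[0.189,-0.148,0],0.1],[[0.216,-0.17,0],0.15],[[0.243,-0.191,0],0.2],[[0.27,-0.212,0],0.25],[[0.297,-0.233,0],0.288],[[0.321,-0.252,0],0.288]]'
python3 -m inch '[[[0,0,0.03],0],[[0,0,0.03],0],[[0,0,0.03],0]]'
python3 look.py | grep -v blue
```

```text
time_s: 37.13
tool_pos: [0.6077, 0.0448, 0.1956]
ee_rot: [-3.086, -0.583, 0.006]
force: [0.3, 0.2, -0.1]
gripper_width: 0.0553
gripper_force: 0.0
time_s: 37.38
tool_pos: [0.606, 0.0431, 0.1647]
ee_rot: [-3.085, -0.586, 0.012]
force: [0.6, -0.6, -1.1]
gripper_width: 0.055
gripper_force: 0.0
t 37.3833 tcp [0.606  0.0431 0.1647] toolx,y yaw 21.5 -68.5 q6 2.71
wrist green [630. 421.] [ 0.5302 -0.3376  0.03  ] [0.009 0.02 ] yaw 128.2
wrist green [320. 222.] [0.6095 0.0425 0.03  ] [0.016 0.028] yaw 22.1
scene green [535. 472.] [0.6525 0.5454 0.03  ] [0.04 0.04] yaw 13.5
scene green [339. 276.] [0.6086 0.042  0.03  ] [0.016 0.028] yaw 21.3
scene green [247. 143.] [ 0.4986 -0.3709  0.03  ] [0.016 0.029] yaw 39.1
```

```bash
python3 -m inch '[[[0.001,0,0.03],0],[[0.001,0,0.06],0],[[0.001,0,0.09],0],[[0.001,0,0.11],0],[[0.001,0,0.11],0],[[0.001,0,0.11],0]]'
```

```text
time_s: 37.98
tool_pos: [0.6093, 0.042, 0.0582]
ee_rot: [-3.087, -0.583, 0.002]
force: [0.3, -0.3, 0.5]
gripper_width: 0.055
gripper_force: 0.0
```

```bash
python3 -m inch '[[[0,0,0.025],0],[[0,0,0.045],0],[[0,0,0.0525],0],[[0,0,0.0525],0],[[0,0,0.0525],0]]'
python3 -m inch '[[[0,0,0],0],[[0,0,0],0],[[0,0,0],0],[[0,0,0],0],[[0,0,0],0],[[0,0,-0.01],0],[[0,0,-0.03],0],[[0,0,-0.07],0],[[0,0,-0.11],0],[[0,0,-0.15],0],[[0,0,-0.19],0],[[0,0,-0.19],0]]' 0.015
python3 -m inch '[[[-0.02,0.025,0],0],[[-0.04,0.05,0],0],[[-0.06,0.075,0],0],[[-0.08,0.1,0],0],[[-0.1,0.125,0],0],[[-0.12,0.15,0],0],[[-0.14,0.175,0],0],[[-0.16,0.2,0],0],[[-0.18,0.225,0],0],[[-0.1965,0.249,0],0],[[-0.1965,0.249,0],0],[[-0.1965,0.249,0],0]]'
python3 look.py | grep -v blue
```

```text
time_s: 38.4
tool_pos: [0.6108, 0.0427, 0.0073]
ee_rot: [3.086, 0.584, 0.003]
force: [-0.2, 0.1, -0.1]
gripper_width: 0.0549
gripper_force: 0.0
time_s: 39.4
tool_pos: [0.6138, 0.043, 0.2059]
ee_rot: [3.083, 0.585, 0.022]
force: [1.0, 0.1, -0.5]
gripper_width: 0.0268
gripper_force: 59.3
time_s: 40.4
tool_pos: [0.5174, -0.2619, 0.1958]
ee_rot: [-3.087, -0.58, -0.0]
force: [-0.1, 0.8, -0.8]
gripper_width: 0.0271
gripper_force: 59.4
t 40.4 tcp [ 0.5174 -0.2619  0.1958] toolx,y yaw 21.3 -68.7 q6 2.16
wrist green [318. 325.] [ 0.4122 -0.3031  0.03  ] [0.044 0.074] yaw 22.4
wrist green [410. 267.] [ 0.5049 -0.3633  0.03  ] [0.018 0.031] yaw 38.4
scene green [535. 472.] [0.6525 0.5454 0.03  ] [0.04 0.04] yaw 13.5
scene green [246. 143.] [ 0.4991 -0.3712  0.03  ] [0.018 0.026] yaw 47.6
scene green [264. 116.] [ 0.406  -0.4049  0.03  ] [0.021 0.035] yaw 21.5
```

```bash
python3 -m inch '[[[0,0,0.02],0],[[0,0,0.05],0],[[0,0,0.08],0],[[0,0,0.11],0],[[0,0,0.135],0],[[0,0,0.15],0],[[0,0,0.159],0],[[0,0,0.162],0],[[0,0,0.162],0],[[0,0,0.162],0]]'
python3 -m inch '[[[0,0,0.003],0],[[0,0,0.005],0],[[0,0,0.005],0]]'
```

```text
time_s: 41.33
tool_pos: [0.519, -0.2606, 0.0348]
ee_rot: [3.085, 0.586, 0.002]
force: [0.1, -0.5, 0.4]
gripper_width: 0.0267
gripper_force: 59.4
time_s: 41.58
tool_pos: [0.519, -0.2612, 0.0296]
ee_rot: [3.085, 0.585, 0.003]
force: [0.2, 0.3, 1.3]
gripper_width: 0.0267
gripper_force: 59.6
```

```bash
python3 -m inch '[[[0,0,0],0],[[0,0,0],0],[[0,0,0],0],[[0,0,-0.02],0],[[0,0,-0.05],0],[[0,0,-0.09],0],[[0,0,-0.13],0],[[0,0,-0.16],0],[[0,0,-0.16],0],[[0,0,-0.16],0]]' 0.055
python3 look.py | grep -v blue
python3 -m inch '[[[-0.03,-0.006,0],0],[[-0.06,-0.012,0],0],[[-0.09,-0.018,0],0],[[-0.12,-0.024,0],0],[[-0.15,-0.028,0],0],[[-0.1744,-0.0319,0],0],[[-0.1744,-0.0319,0],0],[[-0.1744,-0.0319,0.03],0],[[-0.1744,-0.0319,0.06],0],[[-0.1744,-0.0319,0.09],0],[[-0.1744,-0.0319,0.09],0]]' 0.0
python3 dr.py
```

```text
time_s: 42.42
tool_pos: [0.519, -0.261, 0.1907]
ee_rot: [3.084, 0.585, 0.005]
force: [-0.1, -0.6, -0.7]
gripper_width: 0.0553
gripper_force: 0.0
t 42.4167 tcp [ 0.519  -0.261   0.1907] toolx,y yaw 21.5 -68.5 q6 2.16
wrist green [411. 272.] [ 0.5046 -0.3636  0.03  ] [0.019 0.031] yaw 39.1
wrist green [318. 228.] [ 0.5122 -0.2639  0.03  ] [0.017 0.031] yaw 21.9
scene green [535. 472.] [0.6525 0.5454 0.03  ] [0.04 0.04] yaw 13.5
scene green [271. 165.] [ 0.505  -0.2762  0.03  ] [0.016 0.03 ] yaw 21.6
scene green [246. 143.] [ 0.4991 -0.3712  0.03  ] [0.018 0.026] yaw 47.6
time_s: 43.43
tool_pos: [0.3407, -0.2903, 0.0923]
ee_rot: [-3.076, -0.583, 0.009]
force: [-1.4, -0.1, -0.5]
gripper_width: 0.0002
gripper_force: 0.0
[ 0.3406791  -0.29027674  0.09227095]
scene [[247, 105], [310, 159], [308, 178]] [[0.44, -0.426], [0.454, -0.193], [0.496, -0.159]]
scene handle [ 0.4179 -0.3     0.063 ] [[0.425, -0.361], [0.397, -0.366], [0.411, -0.238], [0.438, -0.234]]
side [[419, 423], [370, 375], [374, 355], [429, 407]] [[0.409, -0.423], [0.423, -0.291], [0.464, -0.268], [0.448, -0.419]]
side handle [ 0.4123 -0.3505  0.063 ] [[0.408, -0.327], [0.438, -0.353], [0.416, -0.374], [0.387, -0.348]]
wrist [[352, 37], [276, 0], [348, 0], [354, 15]] [[0.453, -0.265], [0.454, -0.23], [0.465, -0.258], [0.461, -0.263]]
wrist handle [ 0.4261 -0.3018  0.063 ] [[0.412, -0.235], [0.451, -0.242], [0.442, -0.366], [0.399, -0.365]]
```

```bash
python3 -m inch '[[[0,0,0.02],0],[[0,0,0.04],0],[[0,0,0.047],0],[[0,0,0.047],0],[[0.018,0.009,0.047],0],[[0.036,0.018,0.047],0],[[0.045,0.022,0.047],0],[[0.054,0.0265,0.047],0],[[0.063,0.031,0.047],0],[[0.072,0.035,0.047],0],[[0.081,0.04,0.047],0],[[0.09,0.044,0.047],0]]'
python3 -m inch '[[[0.009,0.0045,0],0],[[0.018,0.009,0],0],[[0.027,0.013,0],0],[[0.036,0.018,0],0],[[0.043,0.021,0],0],[[0.05,0.0245,0],0],[[0.05,0.0245,0],0]]'
```

```text
time_s: 44.58
tool_pos: [0.4447, -0.3029, 0.0518]
ee_rot: [3.087, 0.585, -0.0]
force: [-1.6, -0.4, 0.7]
gripper_width: 0.0001
gripper_force: 0.7
time_s: 45.17
tool_pos: [0.5014, -0.3075, 0.0516]
ee_rot: [3.086, 0.587, 0.002]
force: [0.5, 1.3, -0.8]
gripper_width: 0.0002
gripper_force: 0.0
```

```bash
python3 -m inch '[[[0.005,0.0025,0],0],[[0.01,0.005,0],0],[[0.015,0.0075,0],0],[[0.018,0.009,0],0],[[0.018,0.009,0],0]]'
python3 -m inch '[[[0.004,0.002,0],0],[[0.008,0.004,0],0],[[0.008,0.004,0],0]]'
```

```text
time_s: 45.58
tool_pos: [0.5205, -0.3092, 0.0516]
ee_rot: [3.086, 0.586, 0.002]
force: [1.0, -0.6, 0.3]
gripper_width: 0.0002
gripper_force: 0.0
time_s: 45.83
tool_pos: [0.5243, -0.3095, 0.0511]
ee_rot: [-3.085, -0.583, 0.014]
force: [-13.0, -0.7, 6.0]
gripper_width: -0.0003
gripper_force: 6.5
```

```bash
python3 -m inch '[[[0.002,0.001,0],0],[[0.002,0.001,0],0],[[0.002,0.001,0],0]]'
python3 -m inch '[[[-0.02,-0.01,0],0],[[-0.05,-0.025,0],0],[[-0.05,-0.025,-0.04],0],[[-0.05,-0.025,-0.08],0],[[-0.05,-0.025,-0.12],0],[[-0.05,-0.025,-0.16],0],[[-0.05,-0.025,-0.2],0],[[-0.05,-0.025,-0.2],0],[[-0.05,-0.025,-0.2],0]]'
python3 dr.py; python3 look.py | grep -E 'green|tcp|scene blue'
```

```text
time_s: 46.08
tool_pos: [0.5244, -0.3095, 0.0511]
ee_rot: [-3.084, -0.581, 0.018]
force: [-18.3, -0.2, 9.1]
gripper_width: 0.0002
gripper_force: 9.1
time_s: 46.83
tool_pos: [0.4767, -0.3064, 0.2553]
ee_rot: [3.081, 0.584, 0.008]
force: [-0.4, -0.1, -0.9]
gripper_width: 0.0
gripper_force: 0.0
[ 0.47667101 -0.30636214  0.25531066]
side [[413, 316], [470, 365], [461, 382], [401, 331]] [[0.597, -0.271], [0.58, -0.43], [0.535, -0.437], [0.548, -0.275]]
t 46.9833 tcp [ 0.4746 -0.3046  0.2504] toolx,y yaw 21.5 -68.5 q6 2.05
scene green [535. 472.] [0.6525 0.5454 0.03  ] [0.04 0.04] yaw 13.5
scene blue [295. 409.] [0.8736 0.1776 0.113 ] [0.028 0.042] yaw 147.1
scene blue [459. 339.] [0.583  0.3061 0.113 ] [0.005 0.137] yaw 90.1
scene blue [514. 338.] [0.51   0.3805 0.113 ] [0.003 0.15 ] yaw 0.1
scene blue [298. 299.] [0.7279 0.0406 0.113 ] [0.025 0.053] yaw 57.4
scene blue [259. 276.] [ 0.746  -0.0471  0.113 ] [0.035 0.045] yaw 142.6
scene blue [502. 285.] [0.4383 0.3054 0.113 ] [0.005 0.137] yaw 89.9
scene blue [448. 286.] [0.5096 0.2309 0.113 ] [0.004 0.153] yaw 0.1
scene blue [370. 211.] [0.4855 0.0113 0.113 ] [0.029 0.044] yaw 95.2
scene blue [239. 166.] [ 0.5943 -0.2809  0.113 ] [0.028 0.264] yaw 78.7
scene blue [206.  22.] [ 0.3259 -0.7124  0.113 ] [0.161 0.183] yaw 48.6
```

```bash
python3 -c "
from bench import env
print(env.sign_off())"
```

```text
the job is handed in; nothing more can be done
None
```

The job is handed in at about 47 s of the 192 s allowed: all three bushings are in the yellow bin, the flap is back within about 0.02 rad of upright, the empty scoop stands at the mat's middle, both relays are in the shut drawer, and the screwdriver, tape roll and cap were never touched.

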